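# Hang the loaded caddy level on the drop stand

### The job

Clear the bench: pick up the three-bay caddy with its tins aboard and hang it on the peg of the green drop stand, choosing the one hole in its handle bar that makes it hang level with this load. The peg is clamped at no exact height, so find it and work the bar over its head by feel, gently and without forcing; seat the bar on the neck behind the head, let the caddy hang level and still, and leave the other things on the bench where they are.

Things in the scene. Friction and masses are not known exactly. Their poses are not given: they have to be found in the camera images.
- caddy: Loose plywood caddy, 76 (x) x 236 (y) x 186 (z) mm, 200 g empty and then balanced about its middle; 792 g loaded. Origin: centre of the underside; x across, y along it, z up. Three bays in a row, centres at y = -76, 0, +76 mm, floor 6 mm up, side rims 40 mm up. An 8 mm thick end board, 44 mm wide in x, at either end carries the handle bar
- bar_top (a point): Middle of the top edge of the caddy's handle bar, 186 mm above its underside: an aluminium flat bar along y, 222 mm long, 8 mm thick (x = +-4 mm) and 72 mm deep (top edge down to 114 mm above the underside). Only the end boards stand beside it. Pinched from above over the right hole, the load is balanced in the grip. Axes as the caddy
- middle_hole (a point): Centre of the middle one of five round through holes in the bar, bored along x, 10 mm diameter, 36 mm below the bar's top edge, at y = -30, -15, 0, +15, +30 mm in the caddy's axes. The caddy hangs level by the hole that lies over the common centre of mass of caddy and load; with another it tilts some 8 degrees for each hole of error
- nail_jar: Grey lidded jar, 61 mm diameter, 75 mm high, 355 g (heavy, full of nails), standing in one of the bays. Origin: centre of its underside, z up
- putty_tub: Cream lidded tub, 59 mm diameter, 50 mm high, 198 g, standing in one of the bays. Origin: centre of its underside, z up
- wax_tin: Yellow lidded tin, 53 mm diameter, 30 mm high, 40 g (nearly empty), standing in one of the bays. Origin: centre of its underside, z up. Which of the three stands in which bay differs every time; their masses vary by some 4 percent
- stand: Drop stand fixed to the bench: base plate 150 x 130 x 12 mm (85 mm before to 65 mm behind the upright's centre), green slotted upright 18 x 37 mm, 278 mm high, and a level steel peg that points along the stand's -x, at y = 0, towards the robot. Origin: foot of the upright on the bench, z up
- slot_mid (a point): Middle of the upright's slot, 225 mm above the bench, axes as the stand. The peg is clamped firmly in the slot, its axis anywhere from 16 mm below to 16 mm above this point. Along the peg from here to -x: nut up to 19 mm, shank 8 mm thick up to 56, shoulder 18 mm thick 56 to 60, neck 5 mm thick 60 to 78, head 8 mm thick 78 to 94 mm, flat end with a 1 mm chamfer. The bar hangs on the neck
- sand_block: Cork sanding block, 60 x 96 x 32 mm, a bystander. Origin: centre of its underside
- screwdriver: Red-handled screwdriver, 203 x 30 x 30 mm, a bystander. Origin: centre of its underside
- offcut: Hardwood offcut, 42 x 100 x 21 mm, a bystander. Origin: centre of its underside
- tape_roll: Roll of black tape, 77 x 80 x 36 mm, lying flat, a bystander. Origin: centre of its underside

How it is judged (in metres and radians):
On the way, in this order (a step that is already met when the one before it is completed fails the run):
1. the caddy is lifted by the gripper, its load aboard (height (world z) of middle_hole above 0.185 m and contact force between the fingers and caddy above 2 N and z of nail_jar in the frame of middle_hole between -0.15 and -0.136 m and angle between each of nail_jar, putty_tub, wax_tin's own z axis and vertical below 0.2 rad and z of putty_tub in the frame of middle_hole between -0.15 and -0.136 m and z of wax_tin in the frame of middle_hole between -0.15 and -0.136 m), for 0.2 s.
2. the bar is over the peg's head: the peg passes through one of the holes (x of slot_mid in the frame of middle_hole between 0.056 and 0.082 m and y of slot_mid in the frame of middle_hole between -0.04 and 0.04 m and z of slot_mid in the frame of middle_hole between -0.0185 and 0.0245 m), for 0.2 s.
At the end, for the whole second after the job is handed in: The caddy hangs free by a hole of its bar, between the peg's shoulder and head, level within 5 degrees and still (under 0.03 m/s, 0.2 rad/s), the stand bearing it (over 4 N), hole row over 190 mm up; jar, tub and tin stand upright (within 11 degrees) on the caddy's floor (all of step 2 and z of nail_jar in the frame of middle_hole between -0.15 and -0.136 m and angle between each of nail_jar, putty_tub, wax_tin's own z axis and vertical below 0.2 rad and z of putty_tub in the frame of middle_hole between -0.15 and -0.136 m and z of wax_tin in the frame of middle_hole between -0.15 and -0.136 m and angle between caddy's own z axis and vertical below 0.087 rad and height (world z) of middle_hole above 0.19 m and contact force between caddy and stand above 4 N and linear speed of caddy below 0.03 m/s and angular speed of caddy below 0.2 rad/s); the robot touches nothing.
It fails at once if the stand or its peg is pressed with more than 25 N, by the caddy or by the robot (contact force between any of caddy, the arm, the fingers and stand above 25 N).
It fails at once if a bystander (sanding block, screwdriver, offcut, tape roll) is shifted by more than 20 mm (distance of any of sand_block, screwdriver, offcut, tape_roll from where it was at the start of the episode above 0.02 m).
It also fails if it takes over 59 s, if anything falls off the work surface, if the arm or the gripper's body presses on something with over 40 N, if the wrist force passes 120 N, or if a joint passes its speed limit or range.

### The arm

A 7-joint arm with a two-finger parallel gripper is mounted at the origin on a cart in front of the work surface, level with it; the furniture and walls round the work are solid. World frame = base frame: x ahead of the robot, y to its left, z up, the work surface at z = 0. Lengths are in m, angles in degrees, forces in N, time in s.
With the tool pointing down it reaches from about 0.4 to 0.9 m from the base axis. Payload 5.6 kg.
Tool frame: the origin (TCP) lies at the very end of the fingers, on their centre line; the grasp point (between the pads) lies 19 mm behind it; z points along the fingers, y is the line along which they close (so a half turn about z gives the same grasp; the last joint's range is limited). The gripper opens to 92 mm and grips with 3 to 60 N. Pads are 20 mm wide; open, the fingers measure 128 mm over their backs; the gripper's body (75 mm by 189 mm) begins 69 mm behind the grasp point.
Start: joints at [72.651, 26.786, -0.665, 91.828, 0.344, 61.387, -3.226], TCP at [0.167, -0.628, 0.215] pointing down, gripper open.
Joint ranges: [-144.91, 144.91], [-17.63, 115.5], [-89.93, 88.59], [15.96, 139.68], [-74.01, 254.01], [8.47, 105.57], [-167.45, 167.45]. Speed limits (degrees/s): [147.25, 147.25, 180, 180, 180, 180, 180].

### API

Orientations are given as [roll, pitch, yaw] about the fixed x, y, z axes, in that order (R = Rz(yaw) Ry(pitch) Rx(roll)).
In Python, from cell import ctrl, viewer gives the robot as it stands.
- The arm moves only by the tool arm_command, never from a script. Its argument "steps" is a list of rows, each an object of numbers: "hand": the opening, from -1 (shut) to 1 (fully open); "dx", "dy", "dz": the shift along the tool's x, y, z in mm; "rx", "ry", "rz": the turn, a rotation vector about the tool's x, y, z in rad. In form: [{"hand": .., "dx": .., "dy": .., "dz": .., "rx": .., "ry": .., "rz": ..}, ...]. A call has 1 to 20 rows; each row is the pose to reach, as a shift and turn from the pose commanded when the call began, along the tool's axes at that moment; what a row does not reach only later rows make up. A row lasts 1/12 s, in which the tool goes at most 41.7 mm and 7.16 degrees, less where a joint would pass 70% of its speed; a pose out of reach is approached as far as the arm can. A call with a gripper value outside its range is refused whole. The fingers move at their own pace and stop on an object; the grip force is fixed at half the most. Time passes only in rows, so rows that repeat a pose let the fingers close. It gives the time, the measured TCP pose, the force, the opening and the grip force at its end, in the units of the state.
- ctrl.sense(): the state, without advancing time (a new reading comes with each control period).
- viewer.read_camera(name): name is "scene" or "top" or "wrist"; returns a dict with "frame" (480x640x3 uint8, red, green, blue), "z_map" (480x640 float32, m along the optical axis (not along the pixel's ray), 0 where there is no reading), "K" (3x3 intrinsics, pixels), "dist_coeffs" ([k1, k2, p1, p2, k3] as OpenCV has them; the pictures are not rectified), "R" (3x3) and "t" (3): a world point X has camera coordinates R X + t; the wrist camera has in their place "tool_from_camera" (4x4, takes a point from camera to tool coordinates, whose origin is the TCP and whose axes are the flange's). Camera axes: x right, y down, z forward; pixel columns grow to the right and rows downward; lengths in m; the calibration is good to about 2 mm. A picture is of the moment at which its call begins: read the wrist's pose just before it.
- ctrl.hand_in(): hands the job in; it is judged then, once.
The state is a dict: "time_s": time; "qpos": joint angles; "qd": joint speeds; "joint_torque": joint torques, N m; "tcp_pos": TCP position; "orientation": TCP orientation; "wrist_force": force on the tool from outside, world axes, zero at the start; "ft_torque": the same for the moment, N m; "gripper_width": opening from 0.0 (shut) to 1.0 (fully open); "gripper_force": force on a finger pad.
Only numpy, scipy, OpenCV 4.12 (cv2) and the standard library are available. Lean on these libraries where they do the work, as an engineer would, in place of code of your own. Each camera call takes 0.05 s, during which the arm holds its last target. There are 200 camera calls.

## Working session

There is one attempt and no reset: what is moved stays moved. The work goes in short steps, Python scripts to look and compute and a tool call to move; the robot and the scene stay as the last step left them, time stands still between calls to the robot, and variables do not carry over. Pictures are saved under pics/ and viewed, at most 10 in all, crops included, and the job is handed in when it is done.

Besides the shell and the picture viewer there is one more tool, called after "Call:" as name(argument=value, ...), one argument or row to a line, values as JSON. arm_command: Moves the arm, as the interface text tells. Its arguments: {"type":"object","properties":{"steps":{"type":"array","items":{"type":"object","properties":{"hand":{"type":"number"},"dx":{"type":"number"},"dy":{"type":"number"},"dz":{"type":"number"},"rx":{"type":"number"},"ry":{"type":"number"},"rz":{"type":"number"}}}}},"required":["steps"]}

```bash
mkdir -p pics; ls; cat > h.py <<'E'
import numpy as np, cv2
from cell import ctrl, viewer
def grab(n):
    c=viewer.read_camera(n); np.savez(''+n+'.npz',**{k:np.array(v) for k,v in c.items()}); return c
def save(c,name): cv2.imwrite('pics/'+name,cv2.cvtColor(c['frame'],cv2.COLOR_RGB2BGR))
def cloud(c):
    h,w=c['z_map'].shape; u,v=np.meshgrid(np.arange(w),np.arange(h))
    p=cv2.undistortPoints(np.stack([u,v],-1).reshape(-1,1,2).astype(np.float64),c['K'],c['dist_coeffs']).reshape(h,w,2)
    z=c['z_map'][...,None].astype(float); P=np.concatenate([p*z,z],-1)
    if 'R' in c: P=(P-c['t'])@c['R']   # R^T (P-t)
    P[c['z_map']<=0]=np.nan
    return P
E
python3 - <<'E'
from h import *
a=grab('scene');b=grab('top')
cv2.imwrite('pics/a.png',cv2.cvtColor(a['frame'],cv2.COLOR_RGB2BGR));save(b,'b.png')
s=ctrl.sense();print(s)
for c in(a,b): print(c['K'],c['dist_coeffs'],c['R'],c['t'])
E
```

```text
pics
{'time_s': 0.1, 'qpos': array([72.65250696, 26.83049242, -0.66659585, 91.87618103,  0.34383753,
       61.3867221 , -3.22531149]), 'qd': array([ 0.02202183, -0.02987093,  0.1191912 , -0.14947833,  0.04509399,
        0.03365175, -0.01777162]), 'joint_torque': array([ 1.37698386e-03, -5.21643806e+01, -1.22366339e-02, -2.44366890e+01,
       -5.67417755e-02,  1.41534730e-02,  5.10654354e-05]), 'tcp_pos': array([ 0.16677417, -0.62768855,  0.21373697]), 'orientation': array([-1.79908784e+02,  5.85889436e-03,  1.48821701e+01]), 'wrist_force': array([-0.24527368, -0.42154913,  0.20387233]), 'ft_torque': array([-0.05058622,  0.03508139,  0.04481005]), 'gripper_force': 0.0, 'gripper_width': 1.0016163908407165}
[[475.48973085   0.         312.88915649]
 [  0.         475.48973085 238.29600601]
 [  0.           0.           1.        ]] [-0.07209063  0.          0.          0.          0.        ] [[-0.45322289 -0.89129308  0.01362573]
 [-0.67427273  0.33278965 -0.65924756]
 [ 0.58304828 -0.30797354 -0.7518025 ]] [0.43697245 0.38908632 0.81808097]
[[602.26736551   0.         323.2330381 ]
 [  0.         602.26736551 240.83132577]
 [  0.           0.           1.        ]] [-0.1047825  0.         0.         0.         0.       ] [[-0.01356326 -0.99989947  0.00413343]
 [-0.99846156  0.01332126 -0.05382434]
 [ 0.05376387 -0.00485711 -0.99854186]] [0.22556139 0.54737475 1.32802957]
```

View pics/a.png

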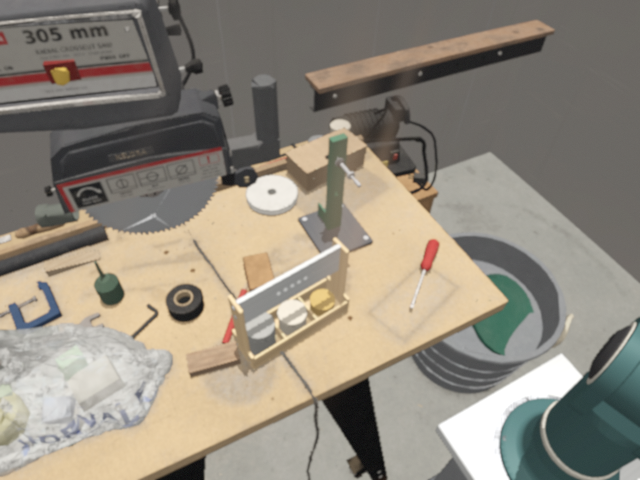

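View pics/b.png

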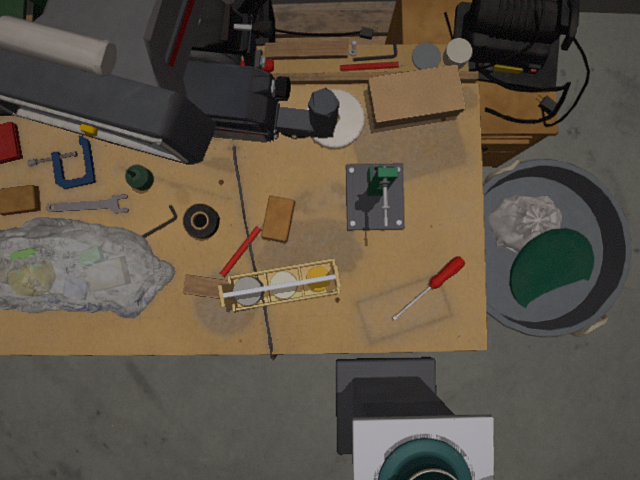

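The pictures show the caddy near (280,285) in top with the grey jar on the robot's left (+y), cream in the middle and yellow on the right, so the hole wanted is the last one on the jar side. The stand is at about (378,190), its peg pointing at the robot; the bystanders lie flat around them.

```bash
cat > m.py <<'E'
from h import *
L=lambda n:dict(np.load(n+'.npz'))
b=L('top');a=L('scene');Pb=cloud(b);Pa=cloud(a)
for nm,P,c in(('top',Pb,b),('scene',Pa,a)):
    x,y,z=P[...,0],P[...,1],P[...,2]
    m=(z>.165)&(z<.205)&(x>.3)&(x<.55)&(y>.1)&(y<.5)
    Q=P[m]; print(nm,'bar pts',len(Q),Q.min(0).round(4),Q.max(0).round(4))
    mm=Q[:,:2].mean(0);d=np.linalg.svd(Q[:,:2]-mm,full_matrices=0)[2][0];d*=np.sign(d[1]);s=(Q[:,:2]-mm)@d
    lo,hi=np.percentile(s,[.5,99.5]);print('  centre',mm+d*(lo+hi)/2,'len',hi-lo,'yaw',np.degrees(np.arctan2(-d[0],d[1])),'z',np.median(Q[:,2]),Q[:,2].max())
    m=(z>.19)&(z<.3)&(x>.5)&(x<.75)&(y>-.05)&(y<.25)
    Q=P[m];print('  stand high',len(Q),Q.min(0).round(4),Q.max(0).round(4))
    v,u=np.where(m)
    for r in sorted(set(v)): print(r,(u[v==r].min(),u[v==r].max()),P[r,u[v==r]].mean(0).round(4),c['frame'][r,u[v==r]].mean(0).round(0)) 
    m=(z>.006)&(z<.02)&(x>.5)&(x<.8)&(y>-.02)&(y<.22)
    print('  plate',cv2.minAreaRect(P[m][:,:2].astype(np.float32)),np.median(P[m][:,2]))
E
python3 m.py
python3 - <<'E'
from h import *
c=grab('wrist');print(c['tool_from_camera'],c['K'],c['dist_coeffs']);save(c,'w0.png')
E
```

```text
top bar pts 691 [0.4169 0.187  0.1652] [0.494  0.4249 0.1928]
  centre [0.45590403 0.30590667] len 0.23691311986103614 yaw 8.893893568178903 z 0.18536855890539758 0.1927875215193552
  stand high 892 [0.5673 0.082  0.1907] [0.7499 0.2498 0.2996]
122 (np.int64(312), np.int64(312)) [0.7473 0.2367 0.2988] [26. 25. 25.]
123 (np.int64(312), np.int64(335)) [0.7474 0.2162 0.2904] [22. 22. 22.]
124 (np.int64(312), np.int64(335)) [0.7458 0.2072 0.289 ] [24. 23. 23.]
125 (np.int64(312), np.int64(335)) [0.7445 0.2108 0.2869] [30. 30. 30.]
126 (np.int64(312), np.int64(335)) [0.7429 0.2164 0.2863] [34. 32. 32.]
127 (np.int64(306), np.int64(335)) [0.7426 0.2198 0.2804] [35. 34. 34.]
128 (np.int64(306), np.int64(335)) [0.7421 0.2228 0.2748] [40. 38. 39.]
129 (np.int64(306), np.int64(334)) [0.7406 0.2227 0.2733] [37. 36. 36.]
130 (np.int64(306), np.int64(334)) [0.7403 0.2227 0.2671] [34. 33. 32.]
131 (np.int64(306), np.int64(334)) [0.7399 0.2227 0.2609] [32. 31. 31.]
132 (np.int64(306), np.int64(334)) [0.7395 0.2227 0.2544] [32. 30. 30.]
133 (np.int64(306), np.int64(333)) [0.7397 0.2236 0.2459] [27. 
[... 10218 characters left out ...]
.5686 0.1017 0.2193] [173. 160. 145.]
187 (np.int64(358), np.int64(359)) [0.5664 0.103  0.2189] [180. 162. 139.]
  plate ((0.6523564457893372, 0.12641483545303345), (0.297059565782547, 0.18120723962783813), 1.0953335762023926) 0.012062611626727173
[[ 8.23055026e-06 -9.70714549e-01 -2.40235849e-01  6.67937781e-02]
 [ 9.99999942e-01  8.95159012e-05 -3.27444210e-04 -1.31816321e-03]
 [ 3.39359787e-04 -2.40235833e-01  9.70714494e-01 -1.68809048e-01]
 [ 0.00000000e+00  0.00000000e+00  0.00000000e+00  1.00000000e+00]] [[398.55092231   0.         320.34680408]
 [  0.         398.55092231 232.99997163]
 [  0.           0.           1.        ]] [0.00150961 0.         0.         0.         0.        ]
```

```bash
cat > conv.py <<'E'
import numpy as np
from scipy.spatial.transform import Rotation as R
def conv(p0,e0,targets):
    r0=R.from_euler('xyz',e0,degrees=True)
    for p,e in targets:
        d=r0.inv().apply(np.array(p)-p0)*1000; rv=(r0.inv()*R.from_euler('xyz',e,degrees=True)).as_rotvec()
        print('d',d.round(1),'r',rv.round(4),'rows',np.linalg.norm(d)/41.7,np.degrees(np.linalg.norm(rv))/7.16)
E
python3 - <<'E'
from conv import *
conv([.167,-.628,.215],[180,0,14.88],[([.42,-.30,.30],[180,0,55]),([.45,.03,.30],[180,0,90]),([.4503,.336,.28],[180,0,98.9])])
E
```

```text
d [ 328.7 -252.   -85. ] r [ 0.      0.     -0.7002] rows 10.140737984923533 5.603351955307264
d [ 442.5 -563.3  -85. ] r [ 0.      0.     -1.3111] rows 17.297433756714142 10.491620111731843
d [ 521.4 -858.9  -65. ] r [ 0.      0.     -1.4664] rows 24.14547653408653 11.734636871508378
```

Call:
arm_command(
  steps=[
    {"hand": 1, "dx": 328, "dy": -252, "dz": -85, "rz": -0.7},
    {"hand": 1, "dx": 328, "dy": -252, "dz": -85, "rz": -0.7},
    {"hand": 1, "dx": 328, "dy": -252, "dz": -85, "rz": -0.7},
    {"hand": 1, "dx": 328, "dy": -252, "dz": -85, "rz": -0.7},
    {"hand": 1, "dx": 328, "dy": -252, "dz": -85, "rz": -0.7},
    {"hand": 1, "dx": 328, "dy": -252, "dz": -85, "rz": -0.7},
    {"hand": 1, "dx": 328, "dy": -252, "dz": -85, "rz": -0.7},
    {"hand": 1, "dx": 328, "dy": -252, "dz": -85, "rz": -0.7},
    {"hand": 1, "dx": 328, "dy": -252, "dz": -85, "rz": -0.7},
    {"hand": 1, "dx": 442, "dy": -563, "dz": -85, "rz": -1.31},
    {"hand": 1, "dx": 442, "dy": -563, "dz": -85, "rz": -1.31},
    {"hand": 1, "dx": 442, "dy": -563, "dz": -85, "rz": -1.31},
    {"hand": 1, "dx": 442, "dy": -563, "dz": -85, "rz": -1.31},
    {"hand": 1, "dx": 442, "dy": -563, "dz": -85, "rz": -1.31},
    {"hand": 1, "dx": 442, "dy": -563, "dz": -85, "rz": -1.31},
    {"hand": 1, "dx": 442, "dy": -563, "dz": -85, "rz": -1.31},
    {"hand": 1, "dx": 442, "dy": -563, "dz": -85, "rz": -1.31},
    {"hand": 1, "dx": 442, "dy": -563, "dz": -85, "rz": -1.31},
    {"hand": 1, "dx": 442, "dy": -563, "dz": -85, "rz": -1.31},
    {"hand": 1, "dx": 442, "dy": -563, "dz": -85, "rz": -1.31},
  ],
)

```text
validation failed for argument at $.st...
```

Call:
arm_command(
  steps=[
    {"hand": 1.0, "dx": 40.0, "dy": -30.0, "dz": -10.0, "rx": 0.0, "ry": 0.0, "rz": -0.1},
  ],
)

```text
time_s: 0.23
tcp_pos: [0.1849, -0.5998, 0.2203]
orientation: [-179.9, 0.3, 20.0]
wrist_force: [-0.4, -0.2, -0.4]
gripper_width: 0.999
gripper_force: 0.0
```

```bash
python3 - <<'E'
from conv import *
conv([.1923,-.5959,.2232],[180,0,20.6],[([.42,-.30,.30],[180,0,55]),([.45,.03,.30],[180,0,90]),([.4503,.336,.28],[180,0,98.9])])
E
```

```text
d [ 317.3 -196.9  -76.8] r [ 0.      0.     -0.6004] rows 9.141137660323547 4.804469273743017
d [ 461.4 -495.2  -76.8] r [-0.      0.     -1.2113] rows 16.336169696057176 9.692737430167597
d [ 569.4 -781.5  -56.8] r [ 0.      0.     -1.3666] rows 23.228336301007676 10.935754189944133
```

Call:
arm_command(
  steps=[
    {"hand": 1, "dx": 317, "dy": -197, "dz": -77, "rx": 0, "ry": 0, "rz": -0.6},
    {"hand": 1, "dx": 317, "dy": -197, "dz": -77, "rx": 0, "ry": 0, "rz": -0.6},
    {"hand": 1, "dx": 317, "dy": -197, "dz": -77, "rx": 0, "ry": 0, "rz": -0.6},
    {"hand": 1, "dx": 317, "dy": -197, "dz": -77, "rx": 0, "ry": 0, "rz": -0.6},
    {"hand": 1, "dx": 317, "dy": -197, "dz": -77, "rx": 0, "ry": 0, "rz": -0.6},
    {"hand": 1, "dx": 317, "dy": -197, "dz": -77, "rx": 0, "ry": 0, "rz": -0.6},
    {"hand": 1, "dx": 317, "dy": -197, "dz": -77, "rx": 0, "ry": 0, "rz": -0.6},
    {"hand": 1, "dx": 317, "dy": -197, "dz": -77, "rx": 0, "ry": 0, "rz": -0.6},
  ],
)

```text
time_s: 0.9
tcp_pos: [0.3917, -0.3354, 0.2905]
orientation: [-180.0, 0.0, 55.0]
wrist_force: [1.0, -1.8, -0.2]
gripper_width: 1.003
gripper_force: 0.0
```

```bash
python3 - <<'E'
from conv import *
conv([.3916,-.337,.2904],[180,0,55],[([.45,.03,.30],[180,0,90]),([.4503,.336,.28],[180,0,98.9])])
E
```

```text
d [ 334.1 -162.7   -9.6] r [-0.      0.     -0.6109] rows 8.91466353246045 4.888268156424582
d [ 585.  -337.9   10.4] r [ 0.      0.     -0.7662] rows 16.202281669598335 6.131284916201117
```

Call:
arm_command(
  steps=[
    {"hand": 1, "dx": 334, "dy": -163, "dz": -10, "rx": 0, "ry": 0, "rz": -0.61},
    {"hand": 1, "dx": 334, "dy": -163, "dz": -10, "rx": 0, "ry": 0, "rz": -0.61},
    {"hand": 1, "dx": 334, "dy": -163, "dz": -10, "rx": 0, "ry": 0, "rz": -0.61},
    {"hand": 1, "dx": 334, "dy": -163, "dz": -10, "rx": 0, "ry": 0, "rz": -0.61},
    {"hand": 1, "dx": 334, "dy": -163, "dz": -10, "rx": 0, "ry": 0, "rz": -0.61},
    {"hand": 1, "dx": 334, "dy": -163, "dz": -10, "rx": 0, "ry": 0, "rz": -0.61},
    {"hand": 1, "dx": 334, "dy": -163, "dz": -10, "rx": 0, "ry": 0, "rz": -0.61},
    {"hand": 1, "dx": 334, "dy": -163, "dz": -10, "rx": 0, "ry": 0, "rz": -0.61},
    {"hand": 1, "dx": 585, "dy": -338, "dz": 10, "rx": 0, "ry": 0, "rz": -0.766},
    {"hand": 1, "dx": 585, "dy": -338, "dz": 10, "rx": 0, "ry": 0, "rz": -0.766},
    {"hand": 1, "dx": 585, "dy": -338, "dz": 10, "rx": 0, "ry": 0, "rz": -0.766},
    {"hand": 1, "dx": 585, "dy": -338, "dz": 10, "rx": 0, "ry": 0, "rz": -0.766},
    {"hand": 1, "dx": 585, "dy": -338, "dz": 10, "rx": 0, "ry": 0, "rz": -0.766},
    {"hand": 1, "dx": 585, "dy": -338, "dz": 10, "rx": 0, "ry": 0, "rz": -0.766},
    {"hand": 1, "dx": 585, "dy": -338, "dz": 10, "rx": 0, "ry": 0, "rz": -0.766},
    {"hand": 1, "dx": 585, "dy": -338, "dz": 10, "rx": 0, "ry": 0, "rz": -0.766},
    {"hand": 1, "dx": 585, "dy": -338, "dz": 10, "rx": 0, "ry": 0, "rz": -0.766},
    {"hand": 1, "dx": 585, "dy": -338, "dz": 10, "rx": 0, "ry": 0, "rz": -0.766},
    {"hand": 1, "dx": 585, "dy": -338, "dz": 10, "rx": 0, "ry": 0, "rz": -0.766},
  ],
)

```text
time_s: 2.48
tcp_pos: [0.4495, 0.3357, 0.2795]
orientation: [-179.9, 0.0, 99.0]
wrist_force: [-0.3, -0.7, 0.5]
gripper_width: 0.999
gripper_force: 0.0
```

```bash
cat > wc.py <<'E'
from h import *
from scipy.spatial.transform import Rotation as R
def wcloud():
    s=ctrl.sense(); c=grab('wrist'); P=cloud(c); T=c['tool_from_camera']
    P=P@T[:3,:3].T+T[:3,3]
    return s,c,P@R.from_euler('xyz',s['orientation'],degrees=True).as_matrix().T+s['tcp_pos']
E
python3 - <<'E'
from wc import *
s,c,P=wcloud();save(c,'w1.png');print(s['time_s'],s['tcp_pos'],s['orientation'])
np.save('P1.npy',P)
z=P[...,2];m=(z>.178)&(z<.194);v,u=np.where(m)
print(m.sum(),u.min(),u.max(),v.min(),v.max(),P[m].min(0),P[m].max(0),np.median(z[m]))
Q=P[m][:,:2];
import cv2
print(cv2.minAreaRect(Q.astype(np.float32)))
mm=Q.mean(0);d=np.linalg.svd(Q-mm,full_matrices=0)[2][0];d*=np.sign(d[1]);print(mm,np.degrees(np.arctan2(-d[0],d[1])))
E
```

```text
2.4833 [0.44951369 0.33569033 0.27946868] [-1.79922803e+02  4.28466223e-02  9.89549645e+01]
4594 291 359 99 419 [0.41686735 0.18980778 0.17804532] [0.49459723 0.42821694 0.18701975] 0.18450173969036376
((0.4559715986251831, 0.30865737795829773), (0.04350528493523598, 0.2362254559993744), 8.89018440246582)
[0.45234071 0.33137469] 8.814975190801272
```

View pics/w1.png

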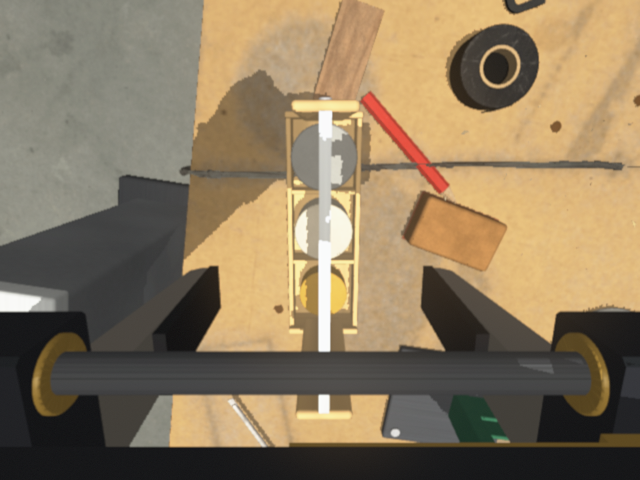

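Call:
arm_command(
  steps=[
    {"hand": 1, "dx": 1, "dy": 0.5, "dz": 40, "rx": 0, "ry": 0, "rz": 0},
    {"hand": 1, "dx": 1, "dy": 0.5, "dz": 80, "rx": 0, "ry": 0, "rz": 0},
    {"hand": 1, "dx": 1, "dy": 0.5, "dz": 105, "rx": 0, "ry": 0, "rz": 0},
    {"hand": 1, "dx": 1, "dy": 0.5, "dz": 116, "rx": 0, "ry": 0, "rz": 0},
    {"hand": 1, "dx": 1, "dy": 0.5, "dz": 116, "rx": 0, "ry": 0, "rz": 0},
    {"hand": -1, "dx": 1, "dy": 0.5, "dz": 116, "rx": 0, "ry": 0, "rz": 0},
    {"hand": -1, "dx": 1, "dy": 0.5, "dz": 116, "rx": 0, "ry": 0, "rz": 0},
    {"hand": -1, "dx": 1, "dy": 0.5, "dz": 116, "rx": 0, "ry": 0, "rz": 0},
    {"hand": -1, "dx": 1, "dy": 0.5, "dz": 116, "rx": 0, "ry": 0, "rz": 0},
    {"hand": -1, "dx": 1, "dy": 0.5, "dz": 116, "rx": 0, "ry": 0, "rz": 0},
    {"hand": -1, "dx": 1, "dy": 0.5, "dz": 116, "rx": 0, "ry": 0, "rz": 0},
    {"hand": -1, "dx": 1, "dy": 0.5, "dz": 116, "rx": 0, "ry": 0, "rz": 0},
    {"hand": -1, "dx": 1, "dy": 0.5, "dz": 116, "rx": 0, "ry": 0, "rz": 0},
    {"hand": -1, "dx": 1, "dy": 0.5, "dz": 116, "rx": 0, "ry": 0, "rz": 0},
    {"hand": -1, "dx": 1, "dy": 0.5, "dz": 116, "rx": 0, "ry": 0, "rz": 0},
    {"hand": -1, "dx": 1, "dy": 0.5, "dz": 116, "rx": 0, "ry": 0, "rz": 0},
  ],
)

```text
time_s: 3.87
tcp_pos: [0.4502, 0.3369, 0.164]
orientation: [-180.0, 0.0, 98.9]
wrist_force: [-0.4, -0.1, -0.5]
gripper_width: 0.223
gripper_force: 0.0
```

Call:
arm_command(
  steps=[
    {"hand": -1, "dx": 0, "dy": 0, "dz": 0, "rx": 0, "ry": 0, "rz": 0},
    {"hand": -1, "dx": 0, "dy": 0, "dz": 0, "rx": 0, "ry": 0, "rz": 0},
    {"hand": -1, "dx": 0, "dy": 0, "dz": 0, "rx": 0, "ry": 0, "rz": 0},
    {"hand": -1, "dx": 0, "dy": 0, "dz": 0, "rx": 0, "ry": 0, "rz": 0},
    {"hand": -1, "dx": 0, "dy": 0, "dz": 0, "rx": 0, "ry": 0, "rz": 0},
    {"hand": -1, "dx": 0, "dy": 0, "dz": 0, "rx": 0, "ry": 0, "rz": 0},
    {"hand": -1, "dx": 0, "dy": 0, "dz": -2, "rx": 0, "ry": 0, "rz": 0},
    {"hand": -1, "dx": 0, "dy": 0, "dz": -5, "rx": 0, "ry": 0, "rz": 0},
    {"hand": -1, "dx": 0, "dy": 0, "dz": -9, "rx": 0, "ry": 0, "rz": 0},
    {"hand": -1, "dx": 0, "dy": 0, "dz": -14, "rx": 0, "ry": 0, "rz": 0},
    {"hand": -1, "dx": 0, "dy": 0, "dz": -20, "rx": 0, "ry": 0, "rz": 0},
    {"hand": -1, "dx": 0, "dy": 0, "dz": -26, "rx": 0, "ry": 0, "rz": 0},
    {"hand": -1, "dx": 0, "dy": 0, "dz": -30, "rx": 0, "ry": 0, "rz": 0},
    {"hand": -1, "dx": 0, "dy": 0, "dz": -30, "rx": 0, "ry": 0, "rz": 0},
    {"hand": -1, "dx": 0, "dy": 0, "dz": -30, "rx": 0, "ry": 0, "rz": 0},
  ],
)

```text
time_s: 5.12
tcp_pos: [0.4504, 0.337, 0.1945]
orientation: [180.0, -0.0, 98.9]
wrist_force: [0.2, 0.4, -7.8]
gripper_width: 0.082
gripper_force: 30.0
```

```bash
python3 - <<'E'
from wc import *
s=ctrl.sense();print(s)
for n in('top','scene'):
    P=cloud(grab(n));x,y,z=P[...,0],P[...,1],P[...,2]
    m=(z>.16)&(z<.235)&(x>.3)&(x<.55)&(y>.13)&(y<.5)
    Q=P[m];e=Q[Q[:,1]<.21];f=Q[Q[:,1]>.40]
    print(n,len(Q),'low-y end',len(e),e.max(0),'high-y end',len(f),f.max(0))
save(dict(np.load('scene.npz')),'s2.png')
E
```

```text
{'time_s': 5.1167, 'qpos': array([ -4.78765987,  27.30098787, -45.88020421, 103.22204296,
        22.60499619,  59.03804961, -50.49462037]), 'qd': array([-0.12456612,  0.47639912,  0.37910211,  0.58944031,  0.12239192,
        0.10118074, -0.02537679]), 'joint_torque': array([-4.00147273e-02, -4.63963759e+01, -1.02337119e+01, -2.54693377e+01,
       -6.11910084e-02, -1.43293510e-01,  7.88161968e-03]), 'tcp_pos': array([0.4503668 , 0.33695073, 0.19446507]), 'orientation': array([ 1.79963474e+02, -2.87889072e-03,  9.88730558e+01]), 'wrist_force': array([ 0.2054187 ,  0.35036731, -7.81696501]), 'ft_torque': array([-0.05559559, -0.122468  , -0.05493254]), 'gripper_force': 29.996013343334198, 'gripper_width': 0.08171342455496736}Traceback (most recent call last):
  File "<stdin>", line 7, in <module>
    return umr_maximum(a, axis, None, out, keepdims, initial, where)
ValueError: zero-size array to reduction operation maximum which has no identity
```

```bash
python3 - <<'E'
from conv import *
conv([.4504,.337,.1945],[180,0,98.9],[([.4504,.337,.2345],[180,0,98.9]),([.525,.101,.2345],[180,0,90])])
import numpy as np,cv2
from h import cloud
c=dict(np.load('top.npz'));P=cloud(c);z=P[...,2]
m=((z>.008)&(z<.016)&(P[...,0]>.55)&(P[...,0]<.76)&(P[...,1]>0)&(P[...,1]<.2)).astype(np.uint8)
m=cv2.morphologyEx(m,cv2.MORPH_OPEN,np.ones((3,3)))
n,l,st,_=cv2.connectedComponentsWithStats(m);k=1+st[1:,4].argmax();Q=P[l==k]
print(st[k],cv2.minAreaRect(Q[:,:2].astype(np.float32)))
E
```

```text
d [  0.   0. -40.] r [0. 0. 0.] rows 0.9592326139088724 0.0
d [-244.7   37.2  -40. ] r [-0.     -0.      0.1553] rows 6.012500707715393 1.2430167597765371
[347 165  28  65 901] ((0.6484001278877258, 0.13318000733852386), (0.06092531979084015, 0.14551600813865662), 89.09990692138672)
```

Call:
arm_command(
  steps=[
    {"hand": -1, "dx": 0, "dy": 0, "dz": -10, "rx": 0, "ry": 0, "rz": 0},
    {"hand": -1, "dx": 0, "dy": 0, "dz": -25, "rx": 0, "ry": 0, "rz": 0},
    {"hand": -1, "dx": -5, "dy": 1, "dz": -38, "rx": 0, "ry": 0, "rz": 0},
    {"hand": -1, "dx": -15, "dy": 3, "dz": -40, "rx": 0, "ry": 0, "rz": 0.01},
    {"hand": -1, "dx": -30, "dy": 5, "dz": -40, "rx": 0, "ry": 0, "rz": 0.02},
    {"hand": -1, "dx": -50, "dy": 8, "dz": -40, "rx": 0, "ry": 0, "rz": 0.04},
    {"hand": -1, "dx": -70, "dy": 11, "dz": -40, "rx": 0, "ry": 0, "rz": 0.055},
    {"hand": -1, "dx": -90, "dy": 14, "dz": -40, "rx": 0, "ry": 0, "rz": 0.07},
    {"hand": -1, "dx": -110, "dy": 17, "dz": -40, "rx": 0, "ry": 0, "rz": 0.085},
    {"hand": -1, "dx": -130, "dy": 20, "dz": -40, "rx": 0, "ry": 0, "rz": 0.1},
    {"hand": -1, "dx": -150, "dy": 23, "dz": -40, "rx": 0, "ry": 0, "rz": 0.11},
    {"hand": -1, "dx": -170, "dy": 26, "dz": -40, "rx": 0, "ry": 0, "rz": 0.125},
    {"hand": -1, "dx": -190, "dy": 29, "dz": -40, "rx": 0, "ry": 0, "rz": 0.14},
    {"hand": -1, "dx": -208, "dy": 32, "dz": -40, "rx": 0, "ry": 0, "rz": 0.15},
    {"hand": -1, "dx": -222, "dy": 34, "dz": -40, "rx": 0, "ry": 0, "rz": 0.16},
    {"hand": -1, "dx": -234, "dy": 36, "dz": -40, "rx": 0, "ry": 0, "rz": 0.166},
    {"hand": -1, "dx": -242, "dy": 37, "dz": -40, "rx": 0, "ry": 0, "rz": 0.166},
    {"hand": -1, "dx": -245, "dy": 37, "dz": -40, "rx": 0, "ry": 0, "rz": 0.166},
    {"hand": -1, "dx": -245, "dy": 37, "dz": -40, "rx": 0, "ry": 0, "rz": 0.166},
    {"hand": -1, "dx": -245, "dy": 37, "dz": -40, "rx": 0, "ry": 0, "rz": 0.166},
  ],
)

```text
time_s: 6.83
tcp_pos: [0.5242, 0.1016, 0.2341]
orientation: [-180.0, -0.1, 89.4]
wrist_force: [0.2, 0.6, -8.0]
gripper_width: 0.083
gripper_force: 30.0
```

```bash
python3 - <<'E'
from wc import *
s,c,P=wcloud();print(s['time_s'],s['tcp_pos'],s['orientation'],s['wrist_force'],s['ft_torque'])
a=grab('scene');b=grab('top')
big=np.hstack([cv2.resize(a['frame'][100:300,220:420],(400,400)),cv2.resize(b['frame'][120:320,280:480],(400,400))])
cv2.imwrite('pics/x3.png',cv2.cvtColor(big,cv2.COLOR_RGB2BGR));save(c,'w3.png')
E
```

```text
6.8333 [0.52424463 0.10160196 0.23411895] [-1.79984188e+02 -5.03957442e-02  8.94315691e+01] [ 0.24033309  0.62165767 -8.04430687] [-0.03203283 -0.08316017  0.02895184]
```

View pics/x3.png

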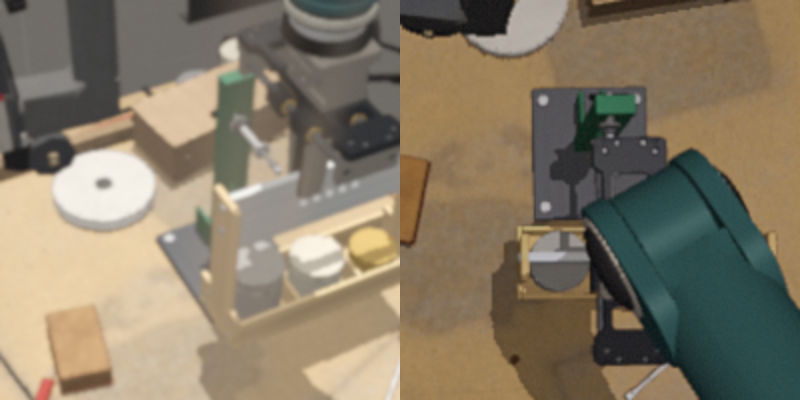

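View pics/w3.png

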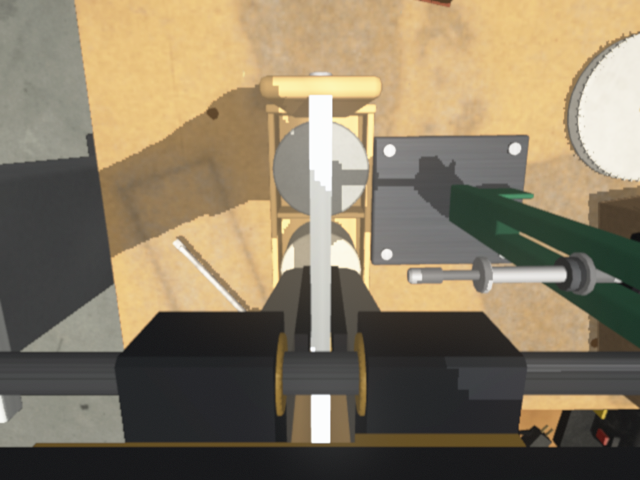

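```bash
python3 - <<'E'
from wc import *
s=ctrl.sense();c=dict(np.load('wrist.npz'));P=cloud(c);T=c['tool_from_camera'];P=(P@T[:3,:3].T+T[:3,3])*1000
hm=lambda v0,v1,u0,u1:P[v0:v1,u0:u1].reshape(-1,3)
Q=hm(262,290,405,450);Q=Q[(Q[:,2]<25)&(Q[:,2]>-10)]
print('peg head pts',len(Q),np.percentile(Q,[1,50,99],axis=0).round(1))
for yy in range(int(Q[:,1].min()),int(Q[:,1].max())+1,3):
    q=Q[(Q[:,1]>=yy)&(Q[:,1]<yy+3)]
    if len(q)>5: print(yy,len(q),'x',q[:,0].min().round(2),q[:,0].max().round(2),'ztop',np.percentile(q[:,2],5).round(2))
Q=hm(262,290,535,570);Q=Q[(Q[:,2]<25)];print('shank',len(Q),Q[:,0].min(),Q[:,0].max(),np.percentile(Q[:,2],5),Q[:,1].mean())
B=hm(65,110,255,390);B=B[(B[:,2]<-15+10)&(B[:,2]>-40)];print('board',np.percentile(B,[1,50,99],axis=0).round(1))
B=hm(110,260,300,340);B=B[(B[:,2]<-10)&(B[:,2]>-40)];print('bar',np.percentile(B,[1,50,99],axis=0).round(1))
for yy in (20,40,60,80):
    q=B[abs(B[:,0]-yy)<5]; print(yy,np.median(q,axis=0).round(2)) if len(q) else 0
a=dict(np.load('scene.npz'));Pa=cloud(a)
cv2.imwrite('pics/s3.png',cv2.cvtColor(cv2.resize(a['frame'][170:230,320:420],(800,480),interpolation=cv2.INTER_CUBIC),cv2.COLOR_RGB2BGR))
x,y,z=Pa[...,0],Pa[...,1],Pa[...,2];m=(x>.55)&(x<.652)&(z>.2)&(z<.24)&(abs(y-.1)<.03);Q=Pa[m]
for xx in np.arange(.564,.65,.006):
    q=Q[(Q[:,0]>=xx)&(Q[:,0]<xx+.006)]
    if len(q)>3: print(xx.round(3),len(q),q.min(0).round(4),q.max(0).round(4))
E
```

```text
peg head pts 627 [[-1.4 41.9 10.2]
 [ 2.6 50.5 12.1]
 [ 5.6 61.3 16.5]]
41 102 x -2.18 5.37 ztop 10.71
44 98 x -1.47 5.71 ztop 10.5
47 98 x -1.56 5.83 ztop 10.78
50 100 x -1.49 5.97 ztop 10.56
53 99 x -1.4 5.83 ztop 10.58
56 75 x -1.31 5.61 ztop 10.73
59 55 x -0.44 4.3 ztop 12.01
shank 745 -5.501242141210158 9.644541796319427 10.008473542150359 111.65908360279862
board [[ 77.5 -21.6 -22. ]
 [ 84.2  -0.9 -20.1]
 [ 90.4  19.9  -8.5]]
bar [[ 21.8  -4.7 -22.1]
 [ 50.9  -0.9 -20.7]
 [ 76.5   3.2 -19.2]]
20 [ 23.05  -0.88 -20.77]
40 [ 40.07  -0.88 -20.7 ]
60 [ 60.03  -0.87 -20.67]
80 [ 76.08  -0.87 -20.66]
0.564 11 [0.5658 0.098  0.2185] [0.5699 0.1054 0.2256]
0.57 11 [0.57   0.0969 0.2204] [0.5749 0.107  0.2257]
0.576 10 [0.5764 0.0994 0.2186] [0.5818 0.1058 0.2261]
0.588 7 [0.5884 0.0995 0.219 ] [0.5938 0.1033 0.2228]
0.594 8 [0.5948 0.1007 0.2169] [0.5994 0.1046 0.2307]
0.6 39 [0.6002 0.092  0.2106] [0.6059 0.1099 0.2304]
0.606 4 [0.6087 0.1011 0.222 ] [0.6115 0.1046 0.2262]
0.612 9 [0.6125 0.0988 0.22  ] [0.6179 0.1057 0.2252]
0.618 8 [0.6186 0.0982 0.2184] [0.6238 0.1053 0.2261]
0.624 8 [0.6242 0.099  0.2163] [0.6291 0.1044 0.2248]
0.63 9 [0.631  0.0998 0.2192] [0.6356 0.1049 0.2261]
0.636 17 [0.6364 0.0965 0.2177] [0.6419 0.1094 0.2275]
0.642 28 [0.6422 0.0928 0.2133] [0.6476 0.1123 0.2303]
0.648 56 [0.648  0.0851 0.201 ] [0.652  0.1199 0.2387]
```

View pics/s3.png

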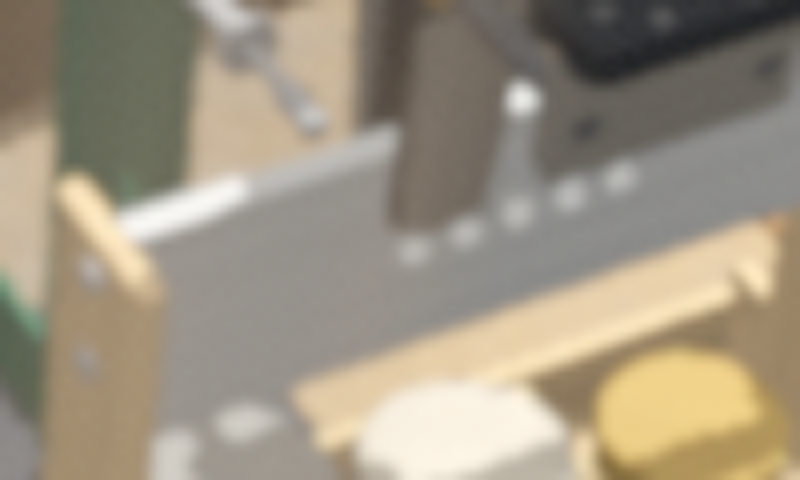

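The scene crop shows the five holes at 8x pixels (413,250), (465,232), (517,212), (570,195), (622,176), the first right under the finger as wanted, and the peg's end at about (311,123); the wrist picture shows the head at (410–445,275) just right of the bar.

```bash
python3 - <<'E'
from wc import *
a=dict(np.load('scene.npz'))
def ray(u,v,x):
    p=cv2.undistortPoints(np.array([[[u,v]]],float),a['K'],a['dist_coeffs'])[0,0]
    o=-a['R'].T@a['t'];d=a['R'].T@np.array([p[0],p[1],1]);return o+d*(x-o[0])/d[0]
for U,V in((413,250),(465,232),(517,212),(570,195),(622,176)):
    print(ray((U+.5)/8-.5+320,(V+.5)/8-.5+170,.5238).round(4))
print('pegend',ray((311.5)/8-.5+320,(123.5)/8-.5+170,.5665).round(4))
f=a['frame'].astype(int).sum(2)[192:206,366:404];
Z=a['z_map'][194:205,366:402];
for r in f: print(*r)
E
```

```text
[0.5238 0.099  0.2159]
[0.5238 0.0839 0.2156]
[0.5238 0.0688 0.2161]
[0.5238 0.0529 0.2153]
[0.5238 0.0374 0.2154]
pegend [0.5665 0.1036 0.2247]
435 424 385 331 322 334 340 333 333 326 322 323 317 311 328 372 403 416 420 418 403 376 350 369 418 450 446 418 420 462 525 542 521 474 434 423 417 419
437 424 375 325 323 340 339 339 330 326 321 318 313 314 341 386 413 426 431 431 423 404 405 443 501 522 500 455 434 456 502 505 482 448 422 418 418 418
437 420 369 315 318 335 338 334 328 322 323 317 313 319 350 393 429 451 469 470 448 428 434 483 535 548 518 464 431 433 450 448 434 420 416 418 416 419
437 417 360 313 318 340 340 331 329 323 321 315 320 333 364 403 443 495 520 517 481 440 440 477 519 528 495 447 425 421 418 420 417 413 414 417 419 417
434 415 361 316 319 340 340 333 327 327 334 352 371 379 393 414 459 515 547 535 490 443 432 444 465 467 445 427 418 411 416 417 418 421 421 419 421 420
434 416 370 334 330 346 342 337 333 351 383 430 458 456 439 428 457 508 532 517 472 433 424 423 428 424 418 413 419 417 417 418 421 421 421 424 417 419
433 425 396 376 365 375 375 368 373 395 452
[... 472 characters left out ...]
 419 418 421 419 417 421 422 421 420 420 418 420 419 414 416 413 413 419 424 436 454 474 505
441 439 443 457 497 518 505 469 441 432 430 426 424 423 422 421 423 420 422 421 421 423 420 420 417 414 412 411 413 418 422 437 456 476 500 529 551 576
437 438 439 445 457 464 455 441 428 427 424 421 422 422 425 421 423 423 421 417 418 418 415 412 413 414 414 421 426 448 471 504 530 552 574 591 598 607
437 436 435 438 437 436 433 432 429 424 427 426 425 425 424 422 421 420 416 416 412 412 411 414 418 423 438 462 486 513 547 579 592 602 610 613 613 617
440 437 433 433 431 431 431 429 426 426 425 427 424 425 422 421 417 420 414 414 415 422 426 438 456 475 505 539 562 580 595 609 616 614 613 614 614 614
```

Call:
arm_command(
  steps=[
    {"hand": -1, "dx": 0, "dy": 6, "dz": -1, "rx": 0, "ry": 0, "rz": 0},
    {"hand": -1, "dx": 0, "dy": 14, "dz": -1, "rx": 0, "ry": 0, "rz": 0},
    {"hand": -1, "dx": 0, "dy": 22, "dz": -1, "rx": 0, "ry": 0, "rz": 0},
    {"hand": -1, "dx": 0, "dy": 29, "dz": -1, "rx": 0, "ry": 0, "rz": 0},
    {"hand": -1, "dx": 0, "dy": 33, "dz": -1, "rx": 0, "ry": 0, "rz": 0},
    {"hand": -1, "dx": 0, "dy": 35, "dz": -1, "rx": 0, "ry": 0, "rz": 0},
    {"hand": -1, "dx": 0, "dy": 35, "dz": -1, "rx": 0, "ry": 0, "rz": 0},
    {"hand": -1, "dx": 0, "dy": 35, "dz": -1, "rx": 0, "ry": 0, "rz": 0},
  ],
)

```text
time_s: 7.65
tcp_pos: [0.5593, 0.1002, 0.2348]
orientation: [-179.9, -0.0, 89.4]
wrist_force: [0.1, -0.1, -7.6]
gripper_width: 0.086
gripper_force: 30.0
```

```bash
cat > rel.py <<'E'
from wc import *
s=ctrl.sense();c=grab('wrist');P=cloud(c);T=c['tool_from_camera'];P=(P@T[:3,:3].T+T[:3,3])*1000
print(s['time_s'],s['tcp_pos'],s['orientation'],s['wrist_force'].round(2),s['ft_torque'].round(3))
x,y,z=P[...,0],P[...,1],P[...,2]
m=(z>6)&(z<20)&(y>3.5)&(y<90)&(abs(x-2)<7)
for a in range(4,90,4):
    q=P[m&(y>=a)&(y<a+4)]
    if len(q)>8: print(a,len(q),'y0',q[:,1].min().round(1),'x',q[:,0].min().round(2),q[:,0].max().round(2),'z5',np.percentile(q[:,2],5).round(2))
m=(z>-30)&(z<-10)&(x>78)&(x<100)&(abs(y)<25);B=P[m];print('board x',B[:,0].min(),B[:,0].max(),np.percentile(B[:,2],50))
m=(z>-30)&(z<-10)&(x>20)&(x<75)&(abs(y)<8);B=P[m];print('bar y z',np.median(B,axis=0))
E
python3 rel.py
```

```text
7.65 [0.55934069 0.10024783 0.23480856] [-1.79947659e+02 -1.65198537e-03  8.93723341e+01] [ 0.07 -0.07 -7.57] [ 0.021 -0.041  0.03 ]
8 16 y0 8.3 x 5.79 6.58 z5 13.46
12 33 y0 12.1 x 5.21 6.83 z5 12.45
16 90 y0 16.0 x -0.48 6.78 z5 11.67
20 120 y0 20.1 x -0.86 6.79 z5 11.16
24 83 y0 24.2 x 0.06 5.28 z5 12.96
28 84 y0 28.1 x 0.81 5.61 z5 12.77
32 83 y0 32.0 x 0.92 5.64 z5 12.69
36 82 y0 36.0 x 0.99 5.63 z5 12.63
40 301 y0 40.1 x -4.79 8.99 z5 6.92
44 105 y0 44.0 x -4.32 8.14 z5 7.17
48 135 y0 48.0 x -0.45 7.16 z5 11.49
52 138 y0 52.0 x -0.52 7.16 z5 11.48
56 138 y0 56.0 x -0.66 7.31 z5 11.44
60 146 y0 60.0 x -0.63 7.17 z5 11.11
64 138 y0 64.0 x -0.68 7.52 z5 11.54
68 129 y0 68.1 x 0.26 7.43 z5 11.23
72 132 y0 72.1 x 0.38 7.54 z5 11.31
76 136 y0 76.0 x 0.34 7.48 z5 11.41
80 329 y0 80.0 x -4.35 8.99 z5 7.38
84 199 y0 84.0 x -3.46 8.9 z5 6.91
88 157 y0 88.0 x -4.8 8.98 z5 6.21
board x 78.10077543709022 91.1641102842898 -20.18948067141385
bar y z [ 49.39179429  -0.87244634 -20.68344756]
```

Call:
arm_command(
  steps=[
    {"hand": -1, "dx": 0, "dy": 1.5, "dz": 0, "rx": 0, "ry": 0, "rz": 0},
    {"hand": -1, "dx": 0, "dy": 3, "dz": 0, "rx": 0, "ry": 0, "rz": 0},
    {"hand": -1, "dx": 0, "dy": 4, "dz": 0, "rx": 0, "ry": 0, "rz": 0},
    {"hand": -1, "dx": 0, "dy": 5, "dz": 0, "rx": 0, "ry": 0, "rz": 0},
    {"hand": -1, "dx": 0, "dy": 6, "dz": 0, "rx": 0, "ry": 0, "rz": 0},
  ],
)

```text
time_s: 8.12
tcp_pos: [0.5647, 0.1003, 0.2348]
orientation: [-179.9, 0.0, 89.4]
wrist_force: [-4.0, 1.3, -8.0]
gripper_width: 0.083
gripper_force: 30.0
```

Call:
arm_command(
  steps=[
    {"hand": -1, "dx": 0.3, "dy": -1.5, "dz": 0, "rx": 0, "ry": 0, "rz": 0},
    {"hand": -1, "dx": 0.7, "dy": -1.5, "dz": 0, "rx": 0, "ry": 0, "rz": 0},
    {"hand": -1, "dx": 0.7, "dy": -0.5, "dz": 0, "rx": 0, "ry": 0, "rz": 0},
    {"hand": -1, "dx": 0.7, "dy": 0.3, "dz": 0, "rx": 0, "ry": 0, "rz": 0},
    {"hand": -1, "dx": 0.7, "dy": 0.6, "dz": 0, "rx": 0, "ry": 0, "rz": 0},
    {"hand": -1, "dx": 0.7, "dy": 0.6, "dz": 0, "rx": 0, "ry": 0, "rz": 0},
  ],
)

```text
time_s: 8.62
tcp_pos: [0.5663, 0.1009, 0.235]
orientation: [-180.0, -0.0, 89.4]
wrist_force: [-0.4, 0.5, -9.1]
gripper_width: 0.084
gripper_force: 30.0
```

```bash
python3 rel.py | grep -v "^[4-9]"
```

```text
12 19 y0 12.3 x 5.06 5.84 z5 13.33
16 43 y0 16.1 x -0.02 4.61 z5 13.04
20 85 y0 20.0 x -0.36 4.72 z5 12.83
24 90 y0 24.0 x -0.49 4.63 z5 12.86
28 88 y0 28.1 x -0.64 4.9 z5 12.7
32 263 y0 32.0 x -4.89 8.98 z5 7.06
36 140 y0 36.0 x -4.97 8.91 z5 7.11
board x 78.09701653645382 91.20016051318157 -20.157216265176746
bar y z [ 49.2982353   -0.87309959 -20.68846854]
```

Call:
arm_command(
  steps=[
    {"hand": -1, "dx": 0, "dy": 0.8, "dz": 0.2, "rx": 0, "ry": 0, "rz": 0},
    {"hand": -1, "dx": 0, "dy": 1.6, "dz": 0.4, "rx": 0, "ry": 0, "rz": 0},
    {"hand": -1, "dx": 0, "dy": 2.4, "dz": 0.4, "rx": 0, "ry": 0, "rz": 0},
    {"hand": -1, "dx": 0, "dy": 2.4, "dz": 0.4, "rx": 0, "ry": 0, "rz": 0},
  ],
)

```text
time_s: 9.0
tcp_pos: [0.5689, 0.1008, 0.2347]
orientation: [180.0, -0.0, 89.4]
wrist_force: [-0.4, 1.0, -8.9]
gripper_width: 0.089
gripper_force: 30.0
```

Call:
arm_command(
  steps=[
    {"hand": -1, "dx": 0.2, "dy": 0.8, "dz": 0.2, "rx": 0, "ry": 0, "rz": 0},
    {"hand": -1, "dx": 0.3, "dy": 1.6, "dz": 0.3, "rx": 0, "ry": 0, "rz": 0},
    {"hand": -1, "dx": 0.3, "dy": 2.6, "dz": 0.3, "rx": 0, "ry": 0, "rz": 0},
    {"hand": -1, "dx": 0.3, "dy": 3.6, "dz": 0.3, "rx": 0, "ry": 0, "rz": 0},
    {"hand": -1, "dx": 0.3, "dy": 4, "dz": 0.3, "rx": 0, "ry": 0, "rz": 0},
    {"hand": -1, "dx": 0.3, "dy": 4, "dz": 0.3, "rx": 0, "ry": 0, "rz": 0},
  ],
)

```text
time_s: 9.5
tcp_pos: [0.5729, 0.1009, 0.2345]
orientation: [180.0, 0.0, 89.4]
wrist_force: [0.0, 0.5, -8.4]
gripper_width: 0.088
gripper_force: 30.0
```

Call:
arm_command(
  steps=[
    {"hand": -1, "dx": 0, "dy": 1, "dz": 0, "rx": 0, "ry": 0, "rz": 0},
    {"hand": -1, "dx": 0, "dy": 2, "dz": 0.1, "rx": 0, "ry": 0, "rz": 0},
    {"hand": -1, "dx": 0, "dy": 3, "dz": 0.1, "rx": 0, "ry": 0, "rz": 0},
    {"hand": -1, "dx": 0, "dy": 4, "dz": 0.1, "rx": 0, "ry": 0, "rz": 0},
    {"hand": -1, "dx": 0, "dy": 5, "dz": 0.1, "rx": 0, "ry": 0, "rz": 0},
    {"hand": -1, "dx": 0, "dy": 6, "dz": 0.1, "rx": 0, "ry": 0, "rz": 0},
    {"hand": -1, "dx": 0, "dy": 7, "dz": 0.1, "rx": 0, "ry": 0, "rz": 0},
    {"hand": -1, "dx": 0, "dy": 8, "dz": 0.1, "rx": 0, "ry": 0, "rz": 0},
  ],
)

```text
time_s: 10.17
tcp_pos: [0.5807, 0.1009, 0.2343]
orientation: [180.0, 0.0, 89.4]
wrist_force: [-0.7, 0.3, -7.9]
gripper_width: 0.086
gripper_force: 30.0
```

Call:
arm_command(
  steps=[
    {"hand": -1, "dx": 0, "dy": 1, "dz": 0, "rx": 0, "ry": 0, "rz": 0},
    {"hand": -1, "dx": 0, "dy": 2, "dz": 0, "rx": 0, "ry": 0, "rz": 0},
    {"hand": -1, "dx": 0, "dy": 3, "dz": 0, "rx": 0, "ry": 0, "rz": 0},
    {"hand": -1, "dx": 0, "dy": 4, "dz": 0, "rx": 0, "ry": 0, "rz": 0},
    {"hand": -1, "dx": 0, "dy": 5, "dz": 0, "rx": 0, "ry": 0, "rz": 0},
    {"hand": -1, "dx": 0, "dy": 6, "dz": 0, "rx": 0, "ry": 0, "rz": 0},
    {"hand": -1, "dx": 0, "dy": 7, "dz": 0, "rx": 0, "ry": 0, "rz": 0},
    {"hand": -1, "dx": 0, "dy": 8, "dz": 0, "rx": 0, "ry": 0, "rz": 0},
    {"hand": -1, "dx": 0, "dy": 9, "dz": 0, "rx": 0, "ry": 0, "rz": 0},
    {"hand": -1, "dx": 0, "dy": 10, "dz": 0, "rx": 0, "ry": 0, "rz": 0},
    {"hand": -1, "dx": 0, "dy": 11, "dz": 0, "rx": 0, "ry": 0, "rz": 0},
    {"hand": -1, "dx": 0, "dy": 11, "dz": 0, "rx": 0, "ry": 0, "rz": 0},
  ],
)

```text
time_s: 11.17
tcp_pos: [0.5919, 0.1008, 0.2343]
orientation: [180.0, -0.0, 89.4]
wrist_force: [0.5, 0.9, -7.5]
gripper_width: 0.09
gripper_force: 30.0
```

```bash
python3 rel.py
```

```text
11.1667 [0.59188919 0.10077921 0.23426606] [ 1.79988195e+02 -3.17997011e-03  8.93591975e+01] [ 0.52  0.92 -7.52] [-0.048 -0.057  0.   ]
8 30 y0 8.2 x 6.37 8.84 z5 8.3
12 21 y0 12.6 x 5.08 6.25 z5 12.65
16 76 y0 16.1 x -0.21 6.7 z5 10.95
20 142 y0 20.1 x -1.46 6.39 z5 10.73
24 142 y0 24.0 x -1.07 6.36 z5 10.81
28 139 y0 28.0 x -1.87 6.55 z5 10.81
32 138 y0 32.0 x -1.54 6.64 z5 10.82
36 133 y0 36.0 x -0.72 6.66 z5 10.79
40 131 y0 40.1 x -0.7 6.67 z5 10.61
44 138 y0 44.0 x -0.57 6.9 z5 10.72
48 295 y0 48.0 x -4.75 8.91 z5 6.79
52 220 y0 52.0 x -4.45 8.99 z5 6.53
56 143 y0 56.0 x -4.92 8.97 z5 6.1
60 119 y0 60.0 x -2.62 6.54 z5 6.98
64 84 y0 64.0 x -2.23 2.7 z5 6.44
68 19 y0 68.0 x -2.15 -1.25 z5 7.05
board x 78.06220288608108 91.14634077408682 -20.124385362269877
bar y z [ 49.27003634  -0.87391543 -20.67009067]
```

Call:
arm_command(
  steps=[
    {"hand": -1, "dx": 0, "dy": 0, "dz": 0.5, "rx": 0, "ry": 0, "rz": 0},
    {"hand": -1, "dx": 0, "dy": 0, "dz": 1, "rx": 0, "ry": 0, "rz": 0},
    {"hand": -1, "dx": 0, "dy": 0, "dz": 1.5, "rx": 0, "ry": 0, "rz": 0},
    {"hand": -1, "dx": 0, "dy": 0, "dz": 1.8, "rx": 0, "ry": 0, "rz": 0},
    {"hand": -1, "dx": 0, "dy": 0, "dz": 1.8, "rx": 0, "ry": 0, "rz": 0},
    {"hand": -1, "dx": 0, "dy": 0, "dz": 1.8, "rx": 0, "ry": 0, "rz": 0},
  ],
)

```text
time_s: 11.72
tcp_pos: [0.5916, 0.1008, 0.2324]
orientation: [-180.0, 0.0, 89.4]
wrist_force: [0.6, -0.2, -7.7]
gripper_width: 0.085
gripper_force: 30.0
```

Call:
arm_command(
  steps=[
    {"hand": -1, "dx": 0, "dy": 0, "dz": 0.3, "rx": 0, "ry": 0, "rz": 0},
    {"hand": -1, "dx": 0, "dy": 0, "dz": 0.6, "rx": 0, "ry": 0, "rz": 0},
    {"hand": -1, "dx": 0, "dy": 0, "dz": 0.8, "rx": 0, "ry": 0, "rz": 0},
    {"hand": -1, "dx": 0, "dy": 0, "dz": 0.8, "rx": 0, "ry": 0, "rz": 0},
    {"hand": -1, "dx": 0, "dy": 0, "dz": 0.8, "rx": 0, "ry": 0, "rz": 0},
  ],
)

```text
time_s: 12.13
tcp_pos: [0.5917, 0.1009, 0.2318]
orientation: [180.0, -0.0, 89.4]
wrist_force: [0.4, 0.6, -6.6]
gripper_width: 0.085
gripper_force: 30.0
```

Call:
arm_command(
  steps=[
    {"hand": -1, "dx": 0, "dy": 0, "dz": 0.3, "rx": 0, "ry": 0, "rz": 0},
    {"hand": -1, "dx": 0, "dy": 0, "dz": 0.5, "rx": 0, "ry": 0, "rz": 0},
    {"hand": -1, "dx": 0, "dy": 0, "dz": 0.5, "rx": 0, "ry": 0, "rz": 0},
    {"hand": -1, "dx": 0, "dy": 0, "dz": 0.5, "rx": 0, "ry": 0, "rz": 0},
    {"hand": -1, "dx": 0, "dy": 0, "dz": 0.5, "rx": 0, "ry": 0, "rz": 0},
  ],
)

```text
time_s: 12.55
tcp_pos: [0.5917, 0.1009, 0.2315]
orientation: [180.0, -0.0, 89.4]
wrist_force: [-1.1, -0.7, -4.1]
gripper_width: 0.089
gripper_force: 30.0
```

Call:
arm_command(
  steps=[
    {"hand": -1, "dx": 0, "dy": 0, "dz": 0.3, "rx": 0, "ry": 0, "rz": 0},
    {"hand": -1, "dx": 0, "dy": 0, "dz": 0.6, "rx": 0, "ry": 0, "rz": 0},
    {"hand": -1, "dx": 0, "dy": 0, "dz": 0.6, "rx": 0, "ry": 0, "rz": 0},
    {"hand": -1, "dx": 0, "dy": 0, "dz": 0.6, "rx": 0, "ry": 0, "rz": 0},
    {"hand": -1, "dx": 0, "dy": 0, "dz": 0.6, "rx": 0, "ry": 0, "rz": 0},
  ],
)

```text
time_s: 12.97
tcp_pos: [0.5918, 0.1009, 0.2312]
orientation: [180.0, 0.0, 89.4]
wrist_force: [-2.5, -1.5, 2.0]
gripper_width: 0.084
gripper_force: 30.0
```

Call:
arm_command(
  steps=[
    {"hand": -1, "dx": 0, "dy": 0, "dz": -0.2, "rx": 0, "ry": 0, "rz": 0},
    {"hand": -0.8, "dx": 0, "dy": 0, "dz": -0.2, "rx": 0, "ry": 0, "rz": 0},
    {"hand": -0.75, "dx": 0, "dy": 0, "dz": -0.2, "rx": 0, "ry": 0, "rz": 0},
    {"hand": -0.7, "dx": 0, "dy": 0, "dz": -0.2, "rx": 0, "ry": 0, "rz": 0},
    {"hand": -0.6, "dx": 0, "dy": 0, "dz": -0.2, "rx": 0, "ry": 0, "rz": 0},
    {"hand": -0.5, "dx": 0, "dy": 0, "dz": -0.2, "rx": 0, "ry": 0, "rz": 0},
    {"hand": -0.4, "dx": 0, "dy": 0, "dz": -0.2, "rx": 0, "ry": 0, "rz": 0},
    {"hand": -0.4, "dx": 0, "dy": 0, "dz": -0.2, "rx": 0, "ry": 0, "rz": 0},
    {"hand": -0.4, "dx": 0, "dy": 0, "dz": -0.2, "rx": 0, "ry": 0, "rz": 0},
    {"hand": -0.4, "dx": 0, "dy": 0, "dz": -0.2, "rx": 0, "ry": 0, "rz": 0},
  ],
)

```text
time_s: 13.8
tcp_pos: [0.5916, 0.1008, 0.2308]
orientation: [180.0, 0.0, 89.4]
wrist_force: [-0.7, 0.0, -0.3]
gripper_width: 0.296
gripper_force: 0.0
```

```bash
python3 rel.py|grep -v "^[4-9]"; python3 - <<'E'
from h import *
a=grab('scene');P=cloud(a)
cv2.imwrite('pics/s5.png',cv2.cvtColor(cv2.resize(a['frame'][110:310,220:440],(660,600),interpolation=cv2.INTER_CUBIC),cv2.COLOR_RGB2BGR))
E
```

```text
13.8 [0.59164428 0.10080807 0.23076784] [1.79997745e+02 1.39299273e-03 8.93664322e+01] [-0.74  0.05 -0.35] [ 0.007 -0.057  0.038]
12 32 y0 12.1 x -4.5 8.35 z5 6.58
24 17 y0 24.3 x 5.02 6.57 z5 8.99
28 90 y0 28.0 x 0.15 6.7 z5 7.25
32 144 y0 32.0 x -0.88 6.53 z5 7.33
36 144 y0 36.0 x -0.69 6.82 z5 7.18
board x 78.00193322390301 90.95454352047243 -21.646024299798285
bar y z [ 49.46178579  -0.87230714 -21.77518741]
```

View pics/s5.png

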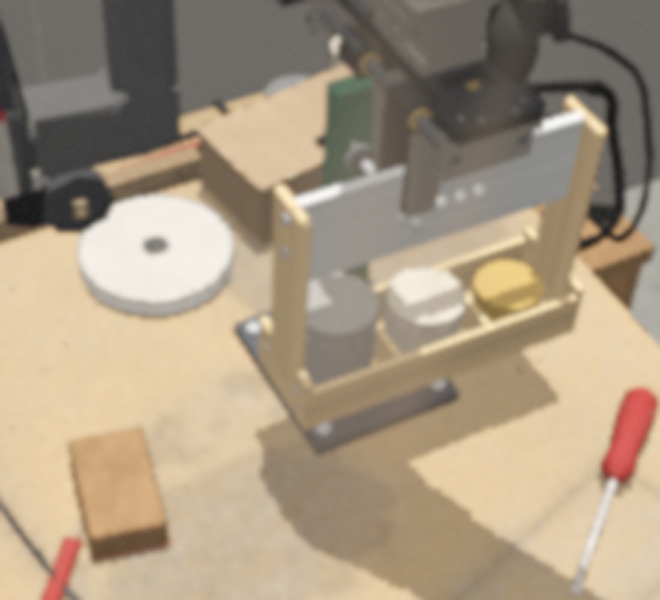

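The caddy hangs on the neck with the peg through the jar-side hole, level, with all tins upright; the fingers stand open beside the bar. I am withdrawing straight up.

Call:
arm_command(
  steps=[
    {"hand": -0.4, "dx": 0, "dy": 0, "dz": -3, "rx": 0, "ry": 0, "rz": 0},
    {"hand": -0.4, "dx": 0, "dy": 0, "dz": -7, "rx": 0, "ry": 0, "rz": 0},
    {"hand": -0.4, "dx": 0, "dy": 0, "dz": -12, "rx": 0, "ry": 0, "rz": 0},
    {"hand": -0.4, "dx": 0, "dy": 0, "dz": -20, "rx": 0, "ry": 0, "rz": 0},
    {"hand": -0.4, "dx": 0, "dy": 0, "dz": -30, "rx": 0, "ry": 0, "rz": 0},
    {"hand": -0.4, "dx": 0, "dy": 0, "dz": -45, "rx": 0, "ry": 0, "rz": 0},
    {"hand": -0.4, "dx": 0, "dy": 0, "dz": -65, "rx": 0, "ry": 0, "rz": 0},
    {"hand": -0.4, "dx": 0, "dy": 0, "dz": -85, "rx": 0, "ry": 0, "rz": 0},
    {"hand": -0.4, "dx": 0, "dy": 0, "dz": -100, "rx": 0, "ry": 0, "rz": 0},
    {"hand": -0.4, "dx": 0, "dy": 0, "dz": -110, "rx": 0, "ry": 0, "rz": 0},
    {"hand": -0.4, "dx": 0, "dy": 0, "dz": -110, "rx": 0, "ry": 0, "rz": 0},
    {"hand": -0.4, "dx": 0, "dy": 0, "dz": -110, "rx": 0, "ry": 0, "rz": 0},
    {"hand": -0.4, "dx": 0, "dy": 0, "dz": -110, "rx": 0, "ry": 0, "rz": 0},
    {"hand": -0.4, "dx": 0, "dy": 0, "dz": -110, "rx": 0, "ry": 0, "rz": 0},
    {"hand": -0.4, "dx": 0, "dy": 0, "dz": -110, "rx": 0, "ry": 0, "rz": 0},
  ],
)

```text
time_s: 15.15
tcp_pos: [0.5912, 0.1006, 0.3397]
orientation: [-179.9, 0.0, 89.4]
wrist_force: [-0.3, 1.0, -0.9]
gripper_width: 0.299
gripper_force: 0.0
```

```bash
cat > lev.py <<'E'
from h import *
s=ctrl.sense();print(s['time_s'],s['tcp_pos'],s['wrist_force'])
for n in ('scene','scene'):
    P=cloud(grab(n));x,y,z=P[...,0],P[...,1],P[...,2]
    m=(z>.21)&(z<.3)&(abs(x-.591)<.012)&(y>-.06)&(y<.2)
    Y=np.arange(-.03,.17,.02);T=[]
    for a in Y:
        q=P[m&(abs(y-a)<.006)];T.append(np.percentile(q[:,2],98) if len(q)>5 else np.nan)
    T=np.array(T);k=~np.isnan(T);print(T.round(4),'tilt deg',np.degrees(np.polyfit(Y[k],T[k],1)[0]), 'bar x',np.median(P[m][:,0]),'y range',P[m][:,1].min(),P[m][:,1].max())
E
python3 lev.py
```

```text
15.15 [0.59122449 0.10061855 0.33973886] [-0.31291118  0.9650652  -0.85780074]
[0.2534 0.254  0.254  0.2537 0.2542 0.2543 0.2542 0.2554 0.2549 0.2555] tilt deg 0.6046014838670823 bar x 0.5881073696209564 y range -0.04956205334484275 0.19131639317047672
[0.2533 0.2541 0.2539 0.2539 0.2545 0.2543 0.2543 0.2549 0.255  0.2549] tilt deg 0.45781552429607747 bar x 0.588180598659677 y range -0.04924325978717001 0.1915285220542138
```

Call:
arm_command(
  steps=[
    {"hand": -0.4, "dx": 0, "dy": 0, "dz": -10, "rx": 0, "ry": 0, "rz": 0},
    {"hand": -0.4, "dx": 0, "dy": 0, "dz": -10, "rx": 0, "ry": 0, "rz": 0},
    {"hand": -0.4, "dx": 0, "dy": 0, "dz": -10, "rx": 0, "ry": 0, "rz": 0},
    {"hand": -0.4, "dx": 0, "dy": 0, "dz": -10, "rx": 0, "ry": 0, "rz": 0},
    {"hand": -0.4, "dx": 0, "dy": 0, "dz": -10, "rx": 0, "ry": 0, "rz": 0},
    {"hand": -0.4, "dx": 0, "dy": 0, "dz": -10, "rx": 0, "ry": 0, "rz": 0},
    {"hand": -0.4, "dx": 0, "dy": 0, "dz": -10, "rx": 0, "ry": 0, "rz": 0},
    {"hand": -0.4, "dx": 0, "dy": 0, "dz": -10, "rx": 0, "ry": 0, "rz": 0},
    {"hand": -0.4, "dx": 0, "dy": 0, "dz": -10, "rx": 0, "ry": 0, "rz": 0},
    {"hand": -0.4, "dx": 0, "dy": 0, "dz": -10, "rx": 0, "ry": 0, "rz": 0},
    {"hand": -0.4, "dx": 0, "dy": 0, "dz": -10, "rx": 0, "ry": 0, "rz": 0},
    {"hand": -0.4, "dx": 0, "dy": 0, "dz": -10, "rx": 0, "ry": 0, "rz": 0},
    {"hand": -0.4, "dx": 0, "dy": 0, "dz": -10, "rx": 0, "ry": 0, "rz": 0},
    {"hand": -0.4, "dx": 0, "dy": 0, "dz": -10, "rx": 0, "ry": 0, "rz": 0},
    {"hand": -0.4, "dx": 0, "dy": 0, "dz": -10, "rx": 0, "ry": 0, "rz": 0},
    {"hand": -0.4, "dx": 0, "dy": 0, "dz": -10, "rx": 0, "ry": 0, "rz": 0},
    {"hand": -0.4, "dx": 0, "dy": 0, "dz": -10, "rx": 0, "ry": 0, "rz": 0},
    {"hand": -0.4, "dx": 0, "dy": 0, "dz": -10, "rx": 0, "ry": 0, "rz": 0},
  ],
)

```text
time_s: 16.75
tcp_pos: [0.5916, 0.1008, 0.3508]
orientation: [-180.0, -0.0, 89.4]
wrist_force: [1.0, 0.3, -0.3]
gripper_width: 0.3
gripper_force: 0.0
```

```bash
python3 lev.py && python3 -c "
from cell import ctrl
print(ctrl.hand_in())"
```

```text
16.75 [0.59163393 0.10082523 0.35075295] [ 1.0253783   0.3239873  -0.30848813]
[0.2538 0.2536 0.2529 0.2536 0.2541 0.2544 0.2546 0.2542 0.2552 0.2548] tilt deg 0.5296981380435822 bar x 0.5882046621133692 y range -0.04880543020775902 0.19118539894715195
[0.2536 0.2534 0.254  0.2541 0.2539 0.2542 0.2542 0.2552 0.254  0.2549] tilt deg 0.39155552322389275 bar x 0.5882084413144065 y range -0.04974107414859034 0.19149785545074965
the job is handed in; nothing more can be done
None
```

The caddy hangs on the peg's neck by the outermost hole on the jar side, within about 0.5° of level and still, with all three tins aboard; the job is handed in at about 17 s (no verdict was returned).

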